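# Wind a dead plate reader's tray out with its hand crank

### The job

The plate reader has lost power with a plate still inside. Put its hand crank, which stands on the worktop, fully down on the square shaft end on top of the reader, and wind it clockwise until the plate tray is all the way out, without letting the crank come off the square on the way. Leave the crank sitting on the shaft; do not touch the tray itself, and leave the carton, the bottle and the calculator where they are.

Things in the scene. Friction and masses are not known exactly. Their poses are not given: they have to be found in the camera images.
- crank: loose steel hand crank, 0.33 kg, standing on its square hub, handle up. Origin: centre of the hub's underside; z up; x along the arm towards the handle. The hub is a 32 x 32 mm block, 50 mm high, sides along x and y. A 16 x 16 mm square socket 31 mm deep opens in its underside, sides parallel to the hub's, so that it fits the shaft in four positions a quarter turn apart
- hub_top (a point): on the hub's axis, 50 mm above its underside (a flat disc stands 3 mm higher). The hub's y faces, 32 mm apart and parallel to the arm, are free to grasp from above over their whole height. The arm is a flat bar 18 mm wide, 32 to 41 mm above the underside, from the hub to the handle
- handle_mid (a point): middle of the crank's upright black round handle: 20 mm in diameter, 42 mm long, 60 mm from the hub's axis, 63.5 mm above the hub's underside (it spans 42.5 to 84.5 mm). The handle revolves freely on its pin, so it can be pushed round or held
- shaft_seat (a point): on the axis of the reader's upright drive shaft, on top of its round collar (25 mm in diameter), where the crank's underside comes to rest; 100 mm above the worktop, 8 mm above the reader's flat top. x and y lie along the flats of the square and turn with the shaft; z up
- shaft_tip (a point): centre of the tip of the square shaft end, 28.5 mm above the seat. The shaft end is 14 x 14 mm; its top 6 mm taper to 8 x 8 mm to guide the socket on
- drive_shaft (a joint): turning angle of the drive shaft, rad, growing clockwise seen from above (an engraved arrow beside it shows this way): 0 tray fully in, 20.94 (three and a third turns, end stop) tray fully out. Turning takes about 0.13 N m, some 2 N at the handle; it stays where it is left
- tray_slide (a joint): how far the tray has come out of the slot in the reader's front, m: 0 fully in, 0.100 fully out at its end stop; geared to the shaft, 30 mm per clockwise turn; it starts up to 15 mm out
- tray: the reader's plate tray, aluminium with a white upright front panel (146 x 36 mm) and a white microplate lying on it. Origin: middle of the panel's front face, 43 mm above the worktop; x points into the reader, the tray comes out along -x. Do not touch it
- reader: white microplate reader, 230 mm deep (x), 180 mm wide (y), 92 mm high, fixed. Origin: centre of its underside, z up; its front with the tray slot faces -x. The shaft stands on its top at x = -10 mm, y = -58 mm
- carton: small white folding carton, 32 x 46 x 62 mm, standing on the worktop; leave alone. Origin: centre of its underside
- bottle: clear 250 ml bottle with blue cap, 69 mm in diameter, 140 mm high; leave alone. Origin: centre of its underside
- calculator: black desk calculator, 150 x 102 x 21 mm, lying flat; leave alone. Origin: centre of its underside

How it is judged (in metres and radians):
On the way, in this order (a step that is already met when the one before it is completed fails the run):
1. the crank is fully down on the square shaft end, upright (horizontal distance between crank and shaft_seat below 0.005 m and z of crank in the frame of shaft_seat between -0.005 and 0.005 m and angle between crank's own z axis and vertical below 0.15 rad), for 0.2 s.
2. the tray is wound half out (value of joint tray_slide above 0.05 m).
At the end, for the whole second after the job is handed in: The tray is out to within 8 mm of its end stop (about a quarter turn of the crank); the crank sits at rest on the square shaft end, its underside within 6 mm of the collar and of the axis and upright within 0.15 rad; carton, bottle and calculator are within 30 mm of where they stood (value of joint tray_slide above 0.092 m and horizontal distance between crank and shaft_seat below 0.006 m and z of crank in the frame of shaft_seat below 0.006 m and angle between crank's own z axis and vertical below 0.15 rad and linear speed of crank below 0.02 m/s and distance of each of carton, bottle, calculator from where it was at the start of the episode below 0.03 m); the robot touches nothing.
It fails at once if the crank comes up off the square (more than 15 mm) while the tray is being wound (value of joint tray_slide above 0.025 m and z of crank in the frame of shaft_seat above 0.015 m).
It fails at once if the crank slips off sideways or falls while the tray is being wound (value of joint tray_slide above 0.025 m and horizontal distance between crank and shaft_seat above 0.02 m).
It fails at once if the robot touches the tray or its plate (contact force between tray and the fingers above 1 N or contact force between tray and the arm above 1 N).
It fails at once if the carton, the bottle or the calculator is moved more than 30 mm (distance of any of carton, bottle, calculator from where it was at the start of the episode above 0.03 m).
It also fails if it takes over 72 s, if anything falls off the work surface, if the arm or the gripper's body presses on something with over 40 N, if the wrist force passes 120 N, or if a joint passes its speed limit or range.

### The arm

A 7-joint arm with a two-finger parallel gripper is mounted at the origin on a cart in front of the work surface, level with it; the furniture and walls round the work are solid. World frame = base frame: x ahead of the robot, y to its left, z up, the work surface at z = 0. Lengths are in mm, angles in rad, forces in N, time in s.
With the tool pointing down it reaches from about 400 to 900 mm from the base axis. Payload 5.6 kg.
Tool frame: the origin (TCP) lies midway between the tips of the shut fingers; the grasp point (between the pads) lies 19 mm behind it; z points along the fingers, y is the line along which they close (so a half turn about z gives the same grasp; the last joint's range is limited). The gripper opens to 92 mm and grips with 3 to 60 N. Pads are 20 mm wide; open, the fingers measure 128 mm over their backs; the gripper's body (75 mm by 189 mm) begins 69 mm behind the grasp point.
Start: joints at [-1.376, 0.468, -0.012, 1.603, 0.006, 1.071, -0.056], TCP at [153.159, 631.705, 214.592] pointing down, gripper open.
Joint ranges: [-2.53, 2.53], [-0.31, 2.02], [-1.57, 1.55], [0.28, 2.44], [-1.29, 4.43], [0.15, 1.84], [-2.92, 2.92]. Speed limits (rad/s): [2.57, 2.57, 3.14, 3.14, 3.14, 3.14, 3.14].

### API

Orientations are given as a rotation vector (axis times angle).
In Python, from cell import robot, grip, kin, viewer gives the robot as it stands. Calls block until the motion is done:
- robot.movep(position, orientation): joint-space move of the TCP to a pose.
- robot.servo_line(position, feed=150, rotation=None): straight line of the TCP; rotation=None keeps the orientation; feed is the mean speed in mm/s.
- robot.goto_joints(angles): joint-space move.
- grip(opening, newtons=None): opening from 0.0 (shut) to 1.0 (fully open); newtons is the grip in N (None keeps the last); returns when the fingers have stopped.
- robot.hold(seconds).
- kin.ik(position, orientation): joint angles nearest the present ones, or None.
- robot.observe(): the state.
- viewer.read_camera(name): name is "scene" or "side" or "wrist"; returns the picture (420x560x3 uint8, red, green, blue); there is no depth.
- viewer.camera_info(name): a dict with "camera_matrix" (3x3 intrinsics, pixels), "k1" (the pictures are not rectified: a ray, as slopes to the right and down, at radius r is drawn at 1 + k1 r^2 times it, then the intrinsics apply), "R" (3x3) and "t" (3): a world point X has camera coordinates R X + t. Camera axes: x right, y down, z forward; pixel columns grow to the right and rows downward; lengths in mm; the calibration is good to about 2 mm. A picture is of the moment at which its call begins: read the wrist's pose just before it. camera_info takes no time and is no camera call; for the wrist camera it gives the pose at the moment of the call.
A pose or a line that the arm cannot do raises robot.IKError and nothing moves.
- robot.job_done(): hands the job in; it is judged then, once.
Trained networks look in the newest picture that a camera, given by its name, has taken for a name from the list of things; names that differ only in an ending like _2 or _b are one class to them, and where a whole thing is asked for, a point or a joint stands for the part that bears it (a point fixed in the world has none). Each returns a list of dicts, best first, with "confidence" (0 to 1); they miss things now and then, are a little off and sometimes report something else, mostly with a low value. They report only what shows in the picture. A call takes as long as a camera call.
- viewer.silhouettes(name, camera): "mask" (420x560 bool, what is visible of it).
- viewer.pinpoint(name, camera): "at" ([x, y, z] in mm, in the coordinates of the camera as it stood for that picture, good to about 4 mm: a listed point, or the origin of a listed thing).
The state is a dict: "t": time; "joints": joint angles; "joint_velocities": joint speeds; "joint_torque": joint torques, N m; "tcp_pos": TCP position; "tcp_rot": TCP orientation; "contact_force": force on the tool from outside, world axes, zero at the start; "wrist_torque": the same for the moment, N m; "grip_width": opening from 0.0 (shut) to 1.0 (fully open); "grip_force": force on a finger pad.
Only numpy, scipy, OpenCV 4.12 (cv2) and the standard library are available. Lean on these libraries where they do the work, as an engineer would, in place of code of your own. Each camera call takes 0.05 s, during which the arm holds its last target. There are 200 camera calls.

## Working session

There is one attempt and no reset: what is moved stays moved. The work goes in short steps, each a Python script; the robot and the scene stay as the last script left them, time stands still between calls to the robot, and variables do not carry over. Pictures are saved under pics/ and viewed, at most 10 in all, crops included, and the job is handed in when it is done.

```bash
ls; mkdir -p pics; cat > h.py <<'E'
from cell import robot, grip, kin, viewer
import numpy as np, cv2
from scipy.spatial.transform import Rotation as Rn
def shot(cam,fn=None):
    ci=viewer.camera_info(cam); im=viewer.read_camera(cam)
    if fn: cv2.imwrite('pics/'+fn,cv2.cvtColor(im,cv2.COLOR_RGB2BGR))
    return ci,im
def pin(name,cam,ci):
    r=viewer.pinpoint(name,cam)
    R=np.array(ci['R']);t=np.array(ci['t'])
    return [(np.round(R.T@(np.array(d['at'])-t),1),round(d['confidence'],2)) for d in r[:2]]
def proj(X,ci):
    p=np.array(ci['R'])@np.array(X,float)+np.array(ci['t']); s=p[:2]/p[2]
    s=s*(1+ci['k1']*(s@s)); K=np.array(ci['camera_matrix']); return (K@[s[0],s[1],1])[:2]
def topix_plane(px,z,ci):
    K=np.array(ci['camera_matrix']); d=(np.linalg.inv(K)@[px[0],px[1],1])[:2]; s=d.copy()
    for _ in range(20): s=d/(1+ci['k1']*(s@s))
    R=np.array(ci['R']);o=-R.T@np.array(ci['t']); v=R.T@[s[0],s[1],1]
    return o+v*(z-o[2])/v[2]
def down(yaw):  # tool z down, tool y axis at world angle yaw
    y=np.array([np.cos(yaw),np.sin(yaw),0]);z=np.array([0,0,-1.]);x=np.cross(y,z)
    return Rn.from_matrix(np.c_[x,y,z]).as_rotvec()
E
python3 - <<'E'
from h import *
o=robot.observe(); print(o['t'],o['tcp_pos'],Rn.from_rotvec(o['tcp_rot']).as_matrix().round(2))
for c in ['scene','side']:
    ci,_=shot(c,c+'0.png')
    for n in ['crank','hub_top','handle_mid','shaft_seat','shaft_tip','tray','reader','carton','bottle','calculator']:
        print(c,n,pin(n,c,ci))
E
```

```text
pics
0.0 [153.03769426 631.12533634 213.64966991] [[-0.97  0.24 -0.  ]
 [ 0.24  0.97 -0.  ]
 [-0.   -0.   -1.  ]]
scene crank []
scene hub_top [(array([458.6, 286.1,  55.8]), 0.71)]
scene handle_mid [(array([520.4, 283.4,  62.6]), 0.6)]
scene shaft_seat [(array([641.6, -29.4,  98.5]), 0.61)]
scene shaft_tip [(array([466.3, 287.5,   0.6]), 0.58), (array([639.3, -32.8, 131.1]), 0.46)]
scene tray [(array([521.1,   1. ,  41.8]), 0.98)]
scene reader [(array([640.6,  29.1,   6. ]), 0.97)]
scene carton [(array([ 430.5, -269. ,    2.7]), 0.95)]
scene bottle []
scene calculator [(array([682.7, 318.2,   2.4]), 0.91), (array([461.6, 284.2,   2.1]), 0.48)]
side crank [(array([458.9, 284.3,   2.3]), 0.92)]
side hub_top [(array([455.5, 288.6,  52.7]), 0.8), (array([460.9, 286.8,   7.4]), 0.16)]
side handle_mid [(array([521. , 283.3,  66.4]), 0.8)]
side shaft_seat [(array([638. , -28.8,  99.8]), 0.61)]
side shaft_tip [(array([642.5, -29.9, 129.7]), 0.57)]
side tray [(array([460.8, 289.5,   3.9]), 0.63)]
side reader [(array([ 432.2, -271.9,    5. ]), 0.63), (array([638.6,  24.5,   1.9]), 0.59)]
side carton [(array([ 430.9, -270.6,    3.9]), 0.63)]
side bottle [(array([ 6.643e+02, -2.702e+02, -6.000e-01]), 0.87), (array([458.1, 286. ,   7.2]), 0.19)]
side calculator []
```

View pics/scene0.png

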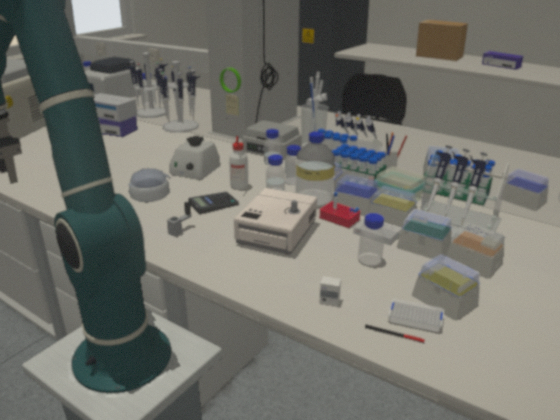

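View pics/side0.png

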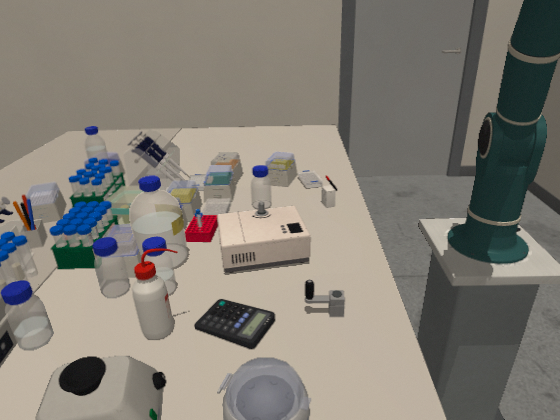

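The scene view shows the crank at about (177,225), the reader at (278,218) with its shaft at (294,206), and the carton at (330,290). The side view shows the crank at (325,297) with its handle pointing away from the robot, and the shaft at (262,210). The networks' positions agree with both pictures. Next is a wrist look at the shaft and then the crank.

```bash
python3 - <<'E'
from h import *
o=robot.observe()
robot.movep([458,286,200],down(np.pi/2-.04))
ci,_=shot('wrist','wc.png')
for n in ['crank','hub_top','handle_mid']: print(n,pin(n,'wrist',ci), proj([458,286,50],ci))
print(robot.observe()['t'], 'cam',-np.array(ci['R']).T@ci['t'])
robot.movep([600,-30,280],down(np.pi/2))
ci,im=shot('wrist','ws.png')
for n in ['shaft_seat','shaft_tip','reader','tray']: print(n,pin(n,'wrist',ci))
print(robot.observe()['t'],'cam',-np.array(ci['R']).T@ci['t'], proj([640,-30,128],ci))
# crop both into one picture
a=cv2.imread('pics/wc.png'); 
p=proj([640,-30,115],ci).astype(int); h=50
x0,y0=max(p[0]-h,0),max(p[1]-h,0)
c=cv2.resize(cv2.imread('pics/ws.png')[y0:y0+100,x0:x0+100],(420,420),interpolation=cv2.INTER_CUBIC)
print(x0,y0)
cv2.imwrite('pics/both.png',np.hstack([cv2.resize(a,(373,280)),cv2.resize(c,(280,280))]) if 0 else np.hstack([a[:, :380] if 0 else cv2.resize(a,(380,420)),c]))
E
```

```text
crank [(array([454.4, 283.8,  -2.9]), 0.77), (array([523.9,   2.8,  45.3]), 0.69)] [279.11136076 199.07464673]
hub_top [(array([456.3, 287.4,  48.4]), 0.57)] [279.11136076 199.07464673]
handle_mid [(array([517.3, 290.8,  59.3]), 0.73)] [279.11136076 199.07464673]
2.9833 cam [382.57334289 290.51515601 369.36575038]
shaft_seat [(array([644.1, -26.2,  98.2]), 0.58), (array([513.8, 288.3,  59.6]), 0.31)]
shaft_tip [(array([632.6, -32.1, 128. ]), 0.83)]
reader [(array([682.8, 319.8,  -0.8]), 0.74)]
tray [(array([522.1,   2.6,  47.1]), 0.79), (array([ 6.632e+02, -2.691e+02,  3.000e-01]), 0.51)]
4.5667 cam [524.8736547 -27.8916035 448.9070503] [278.37543819 232.08912648]
228 178
```

View pics/both.png

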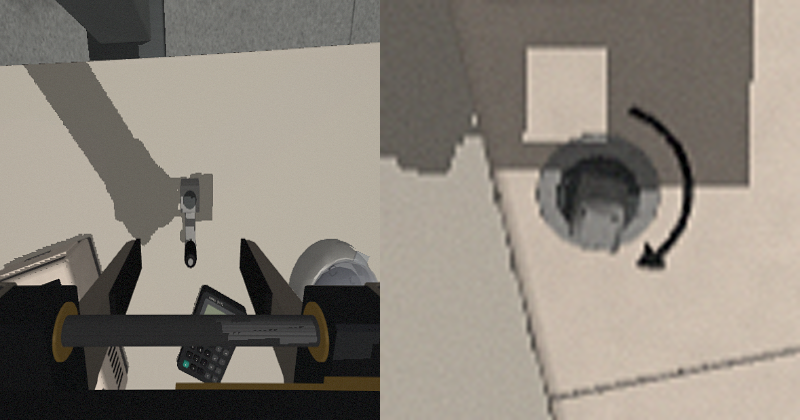

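The left half is the wrist view of the crank, with the arm straight ahead and the handle at (191,255). The right half is a crop of the shaft, too coarse to read the square's angle. I'll take one closer shot from directly above.

```bash
python3 - <<'E'
from h import *
robot.movep([705,-30,220],down(np.pi/2))
robot.servo_line([705,-30,140])
ci,im=shot('wrist','ws2.png')
for n in ['shaft_seat','shaft_tip']: print(n,pin(n,'wrist',ci))
p=proj([638,-30,115],ci); print(p,robot.observe()['t'])
x0,y0=np.maximum((p-35).astype(int),0); print(x0,y0)
c=cv2.resize(cv2.imread('pics/ws2.png')[y0:y0+70,x0:x0+70],(560,560),interpolation=cv2.INTER_CUBIC)
cv2.imwrite('pics/ws2c.png',c)
for X in [[638,-30,100],[638,-30,128.5],[638,-16,128.5],[652,-30,128.5]]: print(((proj(X,ci)-[x0,y0])*8).round())
E
```

```text
shaft_seat [(array([643.8, -27. , 102.2]), 0.81)]
shaft_tip []
[280.14360451 140.92116932] 5.95
245 105
[281. 280.]
[281. 295.]
[465. 295.]
[281. 480.]
```

View pics/ws2c.png

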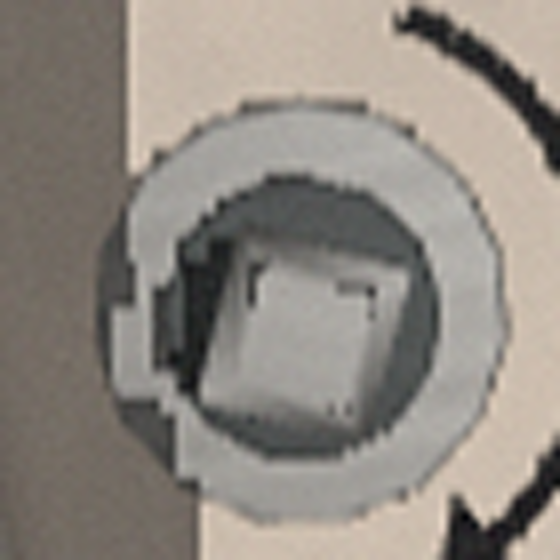

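The square is turned about 12° clockwise, so its yaw is about -0.21. Its centre is at about (304,331) in the crop, which puts the shaft near (641,-28). Next I'll grasp the crank.

```bash
python3 - <<'E'
from h import *
robot.servo_line([705,-30,260],300)
robot.movep([457.5,286.5,130],down(np.pi/2-.02))
robot.servo_line([457.5,286.5,11],120)
grip(0.0,40)
o=robot.observe();print(o['t'],o['tcp_pos'],o['grip_width'],o['contact_force'])
robot.servo_line([457.5,286.5,230],200)
robot.movep([625,-28,240],down(np.pi/2-.21))
o=robot.observe();print(o['t'],o['tcp_pos'],o['grip_width'],o['contact_force'])
ci,im=shot('wrist','held.png')
Rt=Rn.from_rotvec(o['tcp_rot']).as_matrix()
for n in ['hub_top','handle_mid','crank']:
    print(n,[(Rt.T@(X-o['tcp_pos']),c) for X,c in pin(n,'wrist',ci)])
for cam in ['side','scene']:
    c2,_=shot(cam,cam+'1.png')
    for n in ['hub_top','handle_mid','crank']: print(cam,n,[((Rt.T@(X-o['tcp_pos'])).round(1),c) for X,c in pin(n,cam,c2)])
E
```

```text
10.1333 [457.46521088 286.4451212   10.97953955] 0.35230703444212785 [0.68069563 0.11327313 0.03720743]
12.7167 [624.77965345 -25.59518642 239.64398603] 0.34501338224366535 [ 0.54673     0.60736293 -3.13896207]
hub_top [(array([  2.11007237,   1.24145024, -39.85247836]), 0.59)]
handle_mid []
crank [(array([ 3.10543748, -2.10277841, 10.94472021]), 0.9)]
side hub_top [(array([  0.7,   1. , -41. ]), 0.57), (array([-19.4,   0.2, 110.5]), 0.53)]
side handle_mid [(array([-60.8,   3.2, -56.1]), 0.68), (array([-2.200e+01,  1.000e-01,  1.115e+02]), 0.47)]
side crank [(array([-3.9, -0.3,  5.2]), 0.6)]
scene hub_top [(array([ -3.1,  -2.3, -41.8]), 0.71)]
scene handle_mid [(array([-61.6,  -2.2, -54.6]), 0.52)]
scene crank [(array([-3.5, -5.7, 11.4]), 0.79), (array([ 140. , -278.4,  236. ]), 0.64)]
```

View pics/held.png

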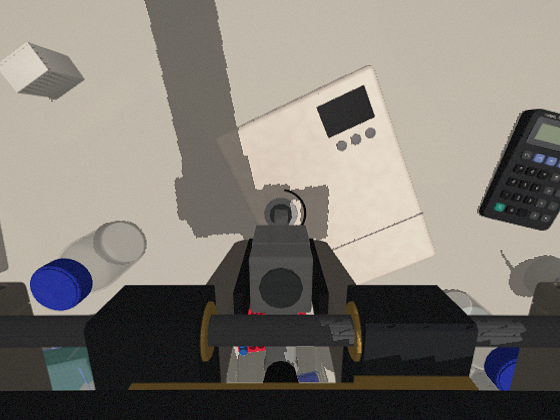

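The crank is held square between the pads, with its disc at (280,288). The shaft shows just ahead at (281,213). Next I'll refine the offset from the disc and lower the crank while watching the force.

```bash
python3 - <<'E'
from h import *
ci=viewer.camera_info('wrist'); o=robot.observe()
X=topix_plane((280.5,288),o['tcp_pos'][2]+42,ci)
off=Rn.from_rotvec(o['tcp_rot']).inv().apply(X-o['tcp_pos']); print('disc in tool',off,'shaft px check',topix_plane((281,213),127,ci))
rv=down(np.pi/2-.21); ox=np.clip(off[0],-3,3)
d=Rn.from_rotvec(rv).apply([ox,0,0])
tx,ty=641.2-d[0],-28.3-d[1]
robot.servo_line([tx,ty,160],150,rv); robot.hold(.4)
o=robot.observe(); f0=o['contact_force']; e=o['tcp_pos']-[tx,ty,160]; print('f0',f0,'err',e)
tx-=e[0];ty-=e[1]
z=144
robot.servo_line([tx,ty,z],60)
while z>111:
    z-=3; robot.servo_line([tx,ty,z],30); o=robot.observe(); f=o['contact_force']-f0
    print(z,o['tcp_pos'].round(1),f.round(1),o['wrist_torque'].round(2))
    if abs(f[2])>15 or np.hypot(*f[:2])>15: break
print(o['t'])
E
```

```text
disc in tool [  0.38459749   0.4886573  -42.000017  ] shaft px check [631.16325525 -28.45625805 127.        ]
f0 [ 0.29457408 -0.17173206 -3.18784603] err [0.16803764 0.05479157 0.52931072]
141 [641.4 -28.4 140.9] [ 0.4 -1.   1. ] [0.05 0.04 0.03]
138 [641.3 -28.4 137.8] [-1.   0.4  0.1] [ 0.04  0.01 -0.  ]
135 [641.2 -28.4 134.7] [-0.5  0.7  0.9] [ 0.03  0.09 -0.01]
132 [641.2 -28.4 131.7] [-0.3  0.3 -0.1] [0.07 0.14 0.  ]
129 [641.2 -28.4 128.6] [-0.3  1.   0.4] [ 0.06  0.17 -0.01]
126 [641.2 -28.4 125.6] [-0.7  0.5 -0.9] [ 0.06  0.27 -0.02]
123 [641.2 -28.4 122.6] [-1.6 -0.4 -0.5] [ 0.06  0.34 -0.05]
120 [641.2 -28.4 119.7] [-1.5 -0.1 -0.3] [ 0.09  0.34 -0.04]
117 [641.3 -28.4 116.7] [-1.5  0.7 -1.1] [0.16 0.41 0.01]
114 [641.2 -28.4 113.6] [-2.2  0.1 -1.9] [ 0.11  0.42 -0.01]
111 [641.3 -28.4 111. ] [-4.2  0.4  2.2] [ 0.13  0.87 -0.01]
17.575
```

It went down to z=111 and touched the collar. I'll release it, verify, then grasp the handle and wind a first part.

```bash
cat > wind.py <<'E'
from h import *
def wind(c,a,Z,turns,f0,r=60.,step=np.radians(15),feed=80,stop=9.,tmax=60):
    """clockwise; returns centre, angle; stops on sustained tangential load"""
    n=int(round(turns*2*np.pi/step)); log=[];hi=0
    for i in range(n):
        a-=step
        robot.servo_line([c[0]+r*np.cos(a),c[1]+r*np.sin(a),Z],feed)
        o=robot.observe(); f=(o['contact_force']-f0); u=np.array([np.cos(a),np.sin(a)]); tg=np.array([u[1],-u[0]])
        ft=f[:2]@tg; fr=f[:2]@u
        c=c+np.clip(0.05*fr,-.3,.3)*u
        if i%3==0: print(i,round(o['t'],2),'ang',round(a,2),'ft %.1f fr %.1f fz %.1f'%(ft,fr,f[2]),c.round(1))
        hi=hi+1 if ft<-stop else 0
        if ft<-stop: print('load',i,ft)
        if hi>=1 or o['t']>tmax or abs(f[2])>20 or abs(fr)>25: print('STOP',i,o['t'],ft,fr,f[2]); break
    return c,a
E
python3 - <<'E'
from wind import *
o=robot.observe(); p=o['tcp_pos']
robot.servo_line([p[0]-.4,p[1],110.5],30); p=robot.observe()['tcp_pos']; print(robot.observe()['contact_force'])
grip(0.55,10); robot.hold(.1)
robot.servo_line([p[0],p[1],230],250)
c2,_=shot('side','side2.png'); print(pin('hub_top','side',c2),pin('handle_mid','side',c2))
c=p[:2].copy(); a=-.21; Z=149.; rv=down(np.pi/2-.21)
h=[c[0]+60*np.cos(a),c[1]+60*np.sin(a)]
bad=[k for k in range(24) if kin.ik([c[0]+60*np.cos(k*np.pi/12),c[1]+60*np.sin(k*np.pi/12),Z],rv) is None]; print('bad',bad)
robot.servo_line([*h,230],200,rv)
f0=robot.observe()['contact_force']
robot.servo_line([*h,Z],150)
grip(0.0,10)
o=robot.observe(); print(o['t'],'w',o['grip_width']*92,o['tcp_pos'],o['contact_force']-f0)
c,a=wind(c,a,Z,.25,f0)
np.save('st.npy',[*c,a,*f0]); 
E
python3 -c "
import cv2;a=cv2.imread('pics/side2.png');cv2.imwrite('pics/side2c.png',cv2.resize(a[140:300,180:390],(630,480)))"
```

```text
[-2.32830846  1.17366073  2.50790356]
[(array([642.1, -27.2, 151.1]), 0.9)] [(array([701.5, -42. , 167.3]), 0.85)]
bad []
20.875 w 19.532699432415736 [700.19397012 -40.98328485 149.33294633] [0.54144454 2.00813321 0.69797971]
0 21.22 ang -0.47 ft 0.7 fr 0.1 fz 2.3 [641.3 -28.4]
3 22.24 ang -1.26 ft 0.0 fr 1.2 fz 2.9 [641.3 -28.5]
```

View pics/side2c.png

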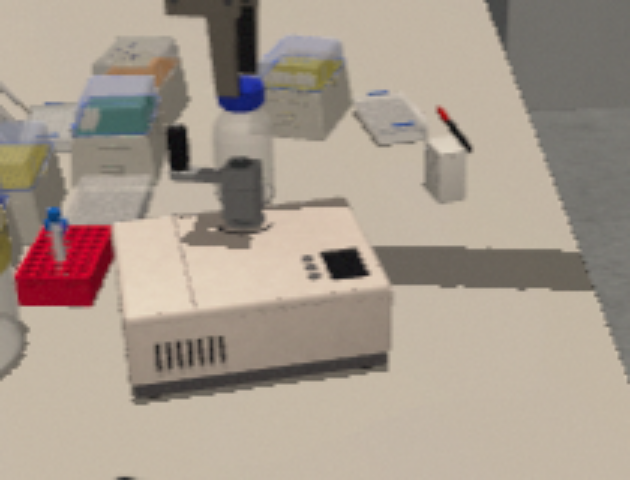

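The crank sits fully down and upright on the shaft, at (243,195) in the crop, and the collar is hidden. The network puts hub_top at z=151, which agrees. I'll keep winding and check the tray on the way.

```bash
python3 - <<'E'
from wind import *
s=np.load('st.npy'); 
c,a=wind(s[:2],s[2],149.,.75,s[3:],feed=110)
np.save('st.npy',[*c,a,*s[3:]])
ci,_=shot('scene','scene3.png'); print('tray',pin('tray','scene',ci))
print(pin('hub_top','scene',ci),pin('handle_mid','scene',ci), robot.observe()['tcp_pos'])
E
```

```text
0 23.22 ang -2.04 ft -0.2 fr 2.5 fz 5.3 [641.2 -28.8]
3 24.09 ang -2.83 ft 0.4 fr 3.7 fz 5.9 [640.8 -29. ]
6 24.97 ang -3.61 ft 0.0 fr 2.6 fz 5.0 [640.5 -28.9]
9 25.84 ang -4.4 ft 1.6 fr 3.4 fz 3.0 [640.3 -28.6]
12 26.72 ang -5.18 ft 1.4 fr 1.5 fz 2.3 [640.4 -28.3]
15 27.59 ang -5.97 ft 1.5 fr 3.8 fz 2.3 [640.7 -28.1]
tray [(array([496. ,  -4.8,  43.8]), 0.89)]
[(array([640.5, -31.2, 150.3]), 0.83)] [(array([699.3, -44.2, 164.6]), 0.71)] [699.5344611  -40.66133645 149.03957423]
```

The tray has come out 26 mm. Continuing for two turns.

```bash
python3 - <<'E'
from wind import *
s=np.load('st.npy'); 
c,a=wind(s[:2],s[2],149.,1.9,s[3:],feed=110,stop=7)
np.save('st.npy',[*c,a,*s[3:]])
ci,_=shot('scene','scene4.png'); print('tray',pin('tray','scene',ci)); print(pin('hub_top','scene',ci),pin('handle_mid','scene',ci), robot.observe()['tcp_pos'],robot.observe()['t'])
E
```

```text
0 28.67 ang -6.75 ft 0.4 fr 2.6 fz 3.5 [641.  -28.1]
3 29.54 ang -7.54 ft 0.3 fr 3.2 fz 4.8 [641.2 -28.5]
6 30.42 ang -8.33 ft 0.4 fr 3.4 fz 5.4 [641.1 -28.9]
9 31.29 ang -9.11 ft 1.0 fr 2.4 fz 5.6 [640.7 -29.2]
12 32.17 ang -9.9 ft 0.9 fr 1.8 fz 2.4 [640.5 -29.2]
15 33.04 ang -10.68 ft 2.1 fr 2.9 fz 2.1 [640.2 -28.8]
18 33.92 ang -11.47 ft 0.3 fr 2.2 fz 1.1 [640.3 -28.5]
21 34.79 ang -12.25 ft -0.0 fr 2.5 fz 1.3 [640.6 -28.3]
24 35.67 ang -13.04 ft 0.6 fr 2.7 fz 3.0 [640.9 -28.3]
27 36.54 ang -13.82 ft 0.9 fr 3.7 fz 3.5 [641.1 -28.7]
30 37.42 ang -14.61 ft 0.7 fr 2.4 fz 5.1 [641.1 -29.1]
33 38.29 ang -15.39 ft 0.2 fr 2.9 fz 4.5 [640.6 -29.3]
36 39.17 ang -16.18 ft 0.2 fr 2.3 fz 3.3 [640.4 -29.3]
39 40.04 ang -16.97 ft 1.0 fr 3.7 fz 2.3 [640.1 -28.9]
42 40.92 ang -17.75 ft 1.0 fr 3.1 fz 1.1 [640.2 -28.4]
45 41.79 ang -18.54 ft 0.2 fr 3.1 fz 2.8 [640.5 -28.2]
tray [(array([440.1, -18.8,  43.4]), 0.9)]
[(array([642. , -29.3, 154.2]), 0.61)] [(array([693.8, -10.5, 162. ]), 0.86)] [697.49737178 -10.00172588 149.15340116] 41.9917
```

```bash
python3 - <<'E'
from wind import *
s=np.load('st.npy'); 
c,a=wind(s[:2],s[2],149.,.62,s[3:],step=np.radians(8),feed=60,stop=6)
np.save('st.npy',[*c,a,*s[3:]])
ci,_=shot('scene','scene5.png'); print('tray',pin('tray','scene',ci)); print(pin('hub_top','scene',ci),pin('handle_mid','scene',ci),a, robot.observe()['tcp_pos'],robot.observe()['t'])
E
```

```text
0 42.28 ang -18.68 ft -0.1 fr 3.1 fz 3.9 [640.7 -28.2]
3 43.16 ang -19.09 ft -0.8 fr 2.2 fz 3.8 [641.  -28.2]
6 44.03 ang -19.51 ft -1.2 fr 0.5 fz 2.9 [641.1 -28.3]
9 44.91 ang -19.93 ft -1.1 fr 0.9 fz 3.7 [641.2 -28.4]
12 45.78 ang -20.35 ft 0.8 fr 1.4 fz 3.4 [641.3 -28.7]
15 46.66 ang -20.77 ft 0.0 fr 2.7 fz 3.9 [641.2 -29. ]
load 17 -7.5647188884063885
STOP 17 47.2417 -7.5647188884063885 0.9990611170007695 -0.27868687219862676
tray [(array([428.6, -22.2,  42.9]), 0.94)]
[(array([641.7, -28.6, 153.7]), 0.6), (array([ 665.7, -270.7,    3.8]), 0.36)] [(array([609.7, -76.9, 164.1]), 0.75)] -21.049231268812267 [607.41467288 -79.21071253 149.26011985] 47.4417
```

The end stop is reached: the load jumped to 7.6 N and the tray has moved 95 mm from where it started. I'll open slightly, because the hub is close, then lift clear and check.

```bash
python3 - <<'E'
from wind import *
p=robot.observe()['tcp_pos']
grip(0.26,10)
robot.servo_line([p[0],p[1],260],120)
o=robot.observe(); print(o['t'],o['contact_force'],o['grip_width'])
for cam in ['side','scene']:
    ci,_=shot(cam,cam+'6.png')
    for n in ['hub_top','handle_mid','tray','carton','bottle','calculator']: print(cam,n,pin(n,cam,ci)[:1])
a=cv2.imread('pics/side6.png')[140:300,180:390];b=cv2.imread('pics/scene6.png')[150:310,200:410]
cv2.imwrite('pics/fin.png',np.hstack([cv2.resize(a,(400,305)),cv2.resize(b,(400,305))]))
E
```

```text
48.7917 [ 0.23495769  0.43814011 -0.34113324] 0.25816045214606115
side hub_top [(array([639.2, -27.9, 152.5]), 0.84)]
side handle_mid [(array([616.7, -81.3, 167.4]), 0.66)]
side tray [(array([429.5, -18.4,  43. ]), 0.68)]
side carton [(array([ 431.9, -270.3,    2. ]), 0.51)]
side bottle [(array([ 661.8, -272. ,   -0. ]), 0.9)]
side calculator [(array([679.5, 320.7,  -0.8]), 0.63)]
scene hub_top [(array([639.1, -30.2, 154.3]), 0.75)]
scene handle_mid [(array([610.7, -80.6, 165.3]), 0.56)]
scene tray [(array([430.8, -18.4,  39.6]), 0.95)]
scene carton [(array([ 431.2, -269.2,    5.3]), 0.59)]
scene bottle [(array([ 665.3, -270.7,    2.6]), 0.9)]
scene calculator [(array([681.7, 317.4,  -1.2]), 0.95)]
```

View pics/fin.png

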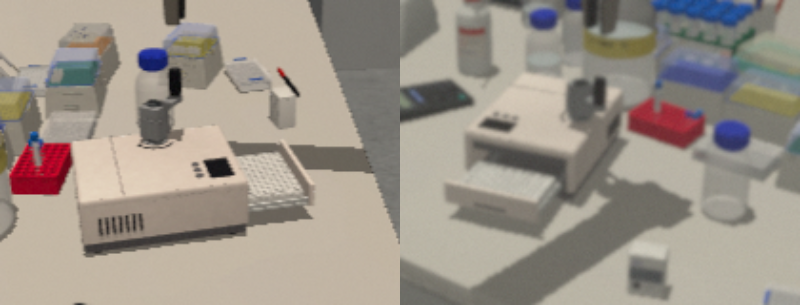

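Both views show the tray fully out, the crank upright on the shaft, and the carton, bottle and calculator where they stood. The arm is clear.

```bash
python3 -c "
from cell import robot
print(robot.job_done())"
```

```text
the job is handed in; nothing more can be done
None
```

I handed the job in at about 49 s: the crank is seated on the shaft and the tray is wound out to its end stop, with the other items where they stood; no verdict came back.

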